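Carry a coverslip holder on a paddle into the imager stage

ROBOT

A 6-joint arm with a two-finger parallel gripper is mounted at the origin on the work surface. World frame = base frame: x ahead of the robot, y to its left, z up, the work surface at z = 0. Lengths are in mm, angles in rad, forces in N, time in s.
With the tool pointing down it reaches from about 350 to 775 mm from the base axis. Payload 7.3 kg.
Tool frame: the origin (TCP) lies midway between the tips of the shut fingers; the grasp point (between the pads) lies 19 mm behind it (grip_depth is the distance from the TCP to the grasp point, in mm); z points along the fingers, y is the direction in which the jaws open and shut (so a half turn about z gives the same grasp; the last joint's range is limited). The gripper opens to 92 mm and grips with 3 to 60 N. Pads are 19 mm wide; open, the fingers measure 130 mm over their backs; the gripper's body (75 mm by 190 mm) begins 47 mm behind the grasp point.
Start: joints at [-1.286, 0.342, 1.524, -0, 1.275, -0.146], TCP at [219.263, -477.042, 226.741] pointing down, gripper open.
Joint ranges: [-2.53, 2.53], [-0.77, 2.02], [0.04, 2.7], [-1, 4.14], [0.28, 2.66], [-3.11, 3.11]. Speed limits (rad/s): [2.57, 2.57, 3.14, 3.14, 3.14, 3.14].

INTERFACE

Orientations are given as [roll, pitch, yaw] about the fixed x, y, z axes, in that order (R = Rz(yaw) Ry(pitch) Rx(roll)).
In Python, from plant import get_obs, capture, close_job, spot_in, silhouettes, mark_of, grip_depth gives the robot as it stands.
- The arm moves only by the tool servo_tool, never from a script. Its arguments are lists of equal length, an entry for each row: "slide": the shift along the tool's x, y, z normalised to -1 to 1, where 1 is 20 cm, a list of three; "rot": the turn, a rotation vector about the tool's x, y, z normalised to -1 to 1, where 1 is pi rad, a list of three; "claw": the finger opening in mm, from 0 to 91.8. A call has 1 to 5 rows; each row is the pose to reach, as a shift and turn from the pose commanded when the call began, along the tool's axes at that moment, turning the shorter way round; what a row does not reach only later rows make up. A row lasts 1/8 s, in which the tool goes at most 62.5 mm and 10.7 degrees, less where a joint would pass 70% of its speed; a pose out of reach is approached as far as the arm can. A call with a number of a shift or a turn outside -1 to 1 is refused whole. A call with a gripper value outside its range is refused whole. The fingers move at their own pace and stop on an object; the grip force is fixed at half the most. Time passes only in rows, so rows that repeat a pose let the fingers close. It gives the time, the measured TCP pose, the force and the opening at its end, in the units of the state.
- get_obs(): the state, without advancing time (a new reading comes with each control period).
- capture(name): name is "scene" or "top" or "wrist"; returns a dict with "frame" (480x640x3 uint8, red, green, blue), "depth" (480x640 float32, mm along the optical axis (not along the pixel's ray), 0 where there is no reading), "vertical_fov" (degrees; the focal length in pixels is half the picture's height over the tangent of half this angle, whatever the lens; pixels are square), "cx", "cy" (the principal point, pixels), "D" ([k1, k2, p1, p2, k3] as OpenCV has them; the pictures are not rectified), "position" and "rotation" of the camera in the world. Camera axes: x right, y down, z forward; pixel columns grow to the right and rows downward; lengths in mm; the calibration is good to about 2 mm. A picture is of the moment at which its call begins.
- close_job(): hands the job in, once; it reports no verdict.
Trained networks look in the newest picture that a camera, given by its name, has taken for a name from the list of things; names that differ only in an ending like _2 or _b are one class to them, and where a whole thing is asked for, a point or a joint stands for the part that bears it (a point fixed in the world has none). Each returns a list of dicts, best first, with "confidence" (0 to 1); they miss things now and then, are a little off and sometimes report something else, mostly with a low value. They report only what shows in the picture. A call takes as long as a camera call. They do not tell look-alikes from the thing itself.
- spot_in(query, camera): "box" ([left, top, right, bottom] in pixels, round what is visible of it).
- silhouettes(query, camera): "pixels" (480x640 bool, what is visible of it) and "box" ([left, top, right, bottom] in pixels, round what is visible of it).
- mark_of(query, camera): "xy" ([column, row] in pixels: a listed point, or the origin of a listed thing).
The state is a dict: "time": time; "joint_positions": joint angles; "dq": joint speeds; "tau": joint torques, N m; "tool_pos": TCP position; "tcp_rot": TCP orientation; "contact_force": force on the tool from outside, world axes, zero at the start; "moment": the same for the moment, N m; "grip_width": finger opening in mm.
Only numpy, scipy, OpenCV 4.12 (cv2) and the standard library are available. Lean on these libraries where they do the work, as an engineer would, in place of code of your own. Each camera call takes 0.05 s, during which the arm holds its last target. There are 200 camera calls.

TASK

The coverslip holder on the drying rest carries fresh mounts, so never touch it with the fingers: pick it up on the flat paddle, carry it level to the imager stage, push it gently up against the stage's end stop while it is still above the pocket, then ease off and lower it so that it lies flat down in the pocket between lips and stop. Draw the paddle out and leave it lying flat on the bench, without disturbing the specimen pots and the amber box.

Things in the scene. Friction and masses are not known exactly. Their poses are not given: they have to be found in the camera images.
- paddle: Hand paddle, 170 g: flat steel blade 36 mm wide (y), 4 mm thick, x = -20 to +96 mm (46 mm of it in front of a shoulder, the holder overhangs the tip), and an upright black handle at the origin, 30 mm (x) by 16 mm (y), top 78 mm above the underside, to be pinched across its 16 mm. Origin: underside of the blade below the handle's middle; x towards the blade's tip, z up. Starts flat on the bench.
- paddle_seat (a point): Point on the paddle's blade, on top (4 mm above the underside), 81 mm in front of the handle's middle: where the middle of the holder should ride. A steel shoulder crosses the blade behind it, front face 31 mm behind this point (x = +50 mm from the paddle's origin), top 16 mm above the underside.
- holder: Coverslip holder: a flat aluminium plate 56 mm (x) by 70 mm (y) by 6 mm, about 60 g (it varies), with six round glasses on top. Origin: centre of its underside; z up. Starts lying on the drying rest, its x along the rest's x (within 0.05 rad).
- rest: Drying rest, fixed: two white uprights, 70 mm long (x), flat tops 50 mm above the bench, on an 8 mm thick base plate (90 by 110 mm). The gap between them (y = -24 to +24 mm) is open at both ends and from the base plate upward, so the blade passes below the holder. Origin: centre of the underside, on the bench; the paddle enters along +x.
- stage: Imager stage, fixed: grey base plate 10 mm thick (x = -67 to +83, y = -65 to +65 mm), two dark uprights, and on them an aluminium pocket clamped at an offset c between 0 and 16 mm towards +x. c is not measured: feel for it. The clamp holds against any gentle push. Origin: centre, on the bench; the paddle enters along the stage's +x axis.
- pocket_ledges (a point): Point fixed to the stage, 50 mm above its origin (does not shift with c). The pocket's two ledges have their tops at this height, where the holder's underside lies when home; the gap between them (y = -24 to +24 mm) is open down to the base plate and lets the blade sink and draw out. Side walls 5 mm high, inner faces at y = +-39 mm.
- pocket_lips (a point): Point fixed to the stage at x = -29.5 mm, 55 mm above the bench: where the inner faces of the two front lips, beside the gap, would be at c = 0; really they are c farther towards +x. Lip tops are 55 mm above the bench, lips 8 mm thick. Pocket length lips to stop 59.5 mm for the 56 mm holder: lowered too far back it lies askew on the lips.
- pocket_stop (a point): Point fixed to the stage at x = +30 mm, 74 mm above the bench: where the top of the end stop's face would be at c = 0; really it is c farther towards +x. The stop is a rigid upright wall across the far end. A holder still pressed against it sticks when lowered: after feeling it, ease off 1 to 2 mm first.
- pot_a: Specimen pot with a broad cap, bystander, 36 mm across, 55 mm tall, light; origin: centre of its underside.
- pot_b: Another such specimen pot, bystander.
- pot_c: Another such specimen pot, bystander.
- amber_box: Translucent amber box, bystander, 74 by 104 by 53 mm; origin: centre of its underside.
Mind the look-alikes: they are no part of the job. What is shaped like the holder but purple is not meant. Leave any purple look-alike of the paddle alone.

How it is judged (in metres and radians):
On the way, in this order (a step that is already met when the one before it is completed fails the run):
1. the holder is lifted clear of the rest, riding on the paddle (z of holder in the frame of rest above 0.058 m and contact force between holder and paddle above 0.15 N and contact force between holder and rest below 0.01 N), for 0.2 s.
2. the holder, still on the paddle and above the front lips, is pressed against the end stop with at least 1.5 N for 0.2 s (contact force between holder and stage above 1.5 N and contact force between holder and paddle above 0.15 N and z of holder in the frame of stage above 0.0555 m and x of holder in the frame of stage above -0.003 m), for 0.2 s.
At the end, for the whole second after the job is handed in: The holder lies flat (within 0.03 rad) and still on the stage's ledges inside the pocket, its underside at 50 mm (within 1.5 mm), within 6 mm of the stage's centre line; the paddle lies flat on the bench, at rest, clear of the holder and the stage (z of holder in the frame of stage between 0.0485 and 0.0515 m and angle between holder's own z axis and vertical below 0.03 rad and x of holder in the frame of stage between -0.005 and 0.022 m and y of holder in the frame of stage between -0.006 and 0.006 m and linear speed of each of holder, paddle below 0.01 m/s and contact force between paddle and holder below 0.02 N and contact force between paddle and stage below 0.02 N and height (world z) of paddle below 0.004 m and angle between paddle's own z axis and vertical below 0.05 rad); the robot touches nothing.
It fails at once if the fingers touch the holder (contact force between the fingers and holder above 0.3 N).
It fails at once if the holder tilts more than 0.2 rad (angle between holder's own z axis and vertical above 0.2 rad).
It fails at once if the holder is pushed against the stage with more than 15 N (contact force between holder and stage above 15 N).
It fails at once if a specimen pot or the amber box is moved by more than 15 mm (distance of any of pot_a, pot_b, pot_c, amber_box from where it was at the start of the episode above 0.015 m).
It also fails if it takes over 72 s, if anything falls off the work surface, if the arm or the gripper's body presses on something with over 40 N, if the wrist force passes 120 N, or if a joint passes its speed limit or range.

## Working session

There is one attempt and no reset: what is moved stays moved. The work goes in short steps, Python scripts to look and compute and a tool call to move; the robot and the scene stay as the last step left them, time stands still between calls to the robot, and variables do not carry over. Pictures are saved under pics/ and viewed, about 8 in all and at most 12, crops included, and the job is handed in when it is done.

Besides the shell and the picture viewer there is one more tool, called after ">>>" as name(argument=value, ...) on one line, values as JSON. servo_tool: Moves the arm, as the interface text tells. Scaled input: -1 to 1 covers 20 cm each way for a shift and pi rad each way for a turn. Its arguments: {"type":"object","properties":{"slide":{"type":"array","items":{"type":"array","items":{"type":"number"}}},"rot":{"type":"array","items":{"type":"array","items":{"type":"number"}}},"claw":{"type":"array","items":{"type":"number"}}},"required":["slide","rot","claw"]}

```bash
mkdir -p pics; ls; cat > h.py <<'E'
import numpy as np, cv2
from plant import *
def K(c):
    f=240/np.tan(np.radians(c["vertical_fov"])/2)
    return np.array([[f,0,c["cx"]],[0,f,c["cy"]],[0,0,1.]])
def RP(c):
    R=np.array(c["rotation"],float)
    if R.shape!=(3,3):
        print("rot",R); from scipy.spatial.transform import Rotation as Q; R=Q.from_euler('xyz',R).as_matrix()
    return R,np.array(c["position"],float)
def ray(c,uv):
    n=cv2.undistortPoints(np.array(uv,float).reshape(-1,1,2),K(c),np.array(c["D"],float)).reshape(-1,2)
    R,p=RP(c); return p,np.c_[n,np.ones(len(n))]@R.T
def onz(c,uv,z):
    p,d=ray(c,uv); return p+d*((z-p[2])/d[:,2])[:,None]
def pts(c,mask):
    v,u=np.nonzero(mask&(c["depth"]>0)); p,d=ray(c,np.c_[u,v]); return p+d*c["depth"][v,u][:,None]
def proj(c,P):
    R,p=RP(c); return cv2.projectPoints((np.atleast_2d(P)-p)@R,np.zeros(3),np.zeros(3),K(c),np.array(c["D"],float))[0].reshape(-1,2)
def save(n,im): cv2.imwrite("pics/"+n,im[...,::-1])
E
python3 - <<'E'
from h import *
o=get_obs();print({k:np.round(v,3) for k,v in o.items()},grip_depth)
for n in("top","scene"):
    c=capture(n);save(n+"0.png",c["frame"]);print(n,c["position"],np.round(c["rotation"],3).tolist(),c["vertical_fov"])
    for q in("paddle","holder","rest","stage","pot_a","amber_box"):
        print(q,[(np.round(d["box"]).astype(int).tolist(),round(d["confidence"],2)) for d in spot_in(q,n)])
E
```

```text
pics
{'time': np.float64(0.0), 'joint_positions': array([-1.286,  0.343,  1.525, -0.   ,  1.275, -0.146]), 'dq': array([ 0.001,  0.002, -0.001,  0.   , -0.002,  0.002]), 'tau': array([-3.0000e-03, -4.3125e+01, -2.4423e+01,  7.2000e-02,  5.6000e-02,
       -0.0000e+00]), 'tool_pos': array([ 219.139, -476.639,  226.068]), 'tcp_rot': array([-3.14 , -0.   ,  0.431]), 'contact_force': array([-0.485,  0.582, -0.905]), 'moment': array([ 0.02 ,  0.004, -0.007]), 'grip_width': np.float64(91.686)} 18.8
top [ 207.73221802  -30.970609   1473.50778402] [-2.946, 0.01, -1.558] 50.26167966222377
paddle [([304, 216, 323, 258], 0.96), ([256, 282, 287, 317], 0.71)]
holder [([422, 201, 447, 228], 0.95), ([367, 242, 397, 270], 0.91), ([373, 199, 405, 221], 0.6)]
rest [([368, 196, 406, 230], 0.78)]
stage [([375, 198, 404, 219], 0.72), ([203, 178, 258, 238], 0.71), ([289, 162, 303, 176], 0.69)]
pot_a [([328, 172, 340, 184], 0.72), ([289, 161, 301, 177], 0.65), ([157, 217, 173, 227], 0.59)]
amber_box [([456, 233, 496, 265], 0.72)]
scene [1115.62806849 -398.16354288  816.18116156] [-2.366, 0.016, 1.005] 57.5034308370002
paddle [([308, 226, 346, 272], 0.95), ([320, 171, 334, 213], 0.92)]
holder [([241, 291, 280, 321], 0.9), ([180, 329, 221, 361], 0.88), ([226, 268, 261, 289], 0.58)]
rest [([232, 295, 294, 344], 0.85)]
stage [([382, 208, 460, 267], 0.96), ([240, 294, 280, 320], 0.72), ([457, 187, 477, 209], 0.35)]
pot_a [([386, 282, 405, 309], 0.83), ([339, 295, 354, 324], 0.7), ([458, 185, 474, 209], 0.69)]
amber_box [([106, 305, 162, 354], 0.89)]
```

```bash
python3 - <<'E'
import cv2
a=cv2.imread("pics/top0.png")[150:330,140:520]; cv2.imwrite("pics/a.png",cv2.resize(a,None,fx=2.1,fy=2.1,interpolation=3))
a=cv2.imread("pics/scene0.png")[160:380,90:490]; cv2.imwrite("pics/b.png",cv2.resize(a,None,fx=2,fy=2,interpolation=3))
E
```

```text
(no output)
```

View pics/a.png

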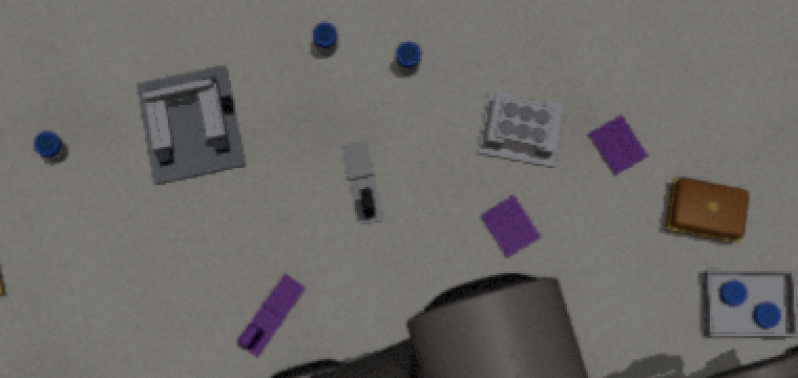

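View pics/b.png

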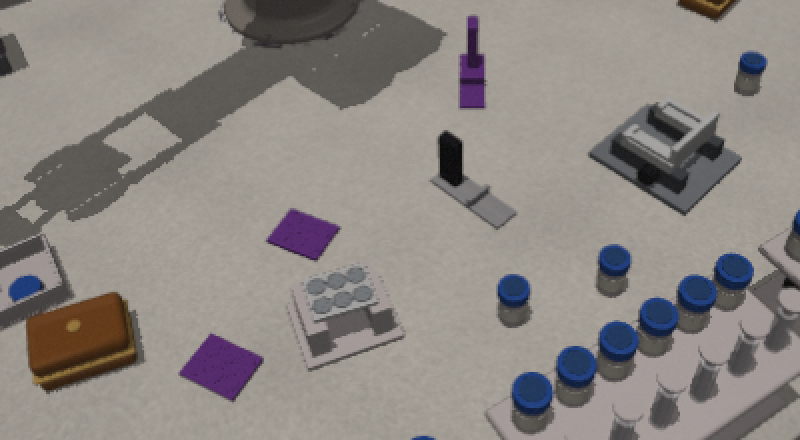

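```bash
cat >> h.py <<'E'
def rect(P):
    (x,y),(w,h),a=cv2.minAreaRect(P[:,:2].astype(np.float32)); return np.round([x,y,w,h,a],1)
def rep(n,qs):
    c=capture(n)
    for q in qs:
        for d in silhouettes(q,n):
            if d["confidence"]<.5: continue
            P=pts(c,cv2.erode(d["pixels"].astype(np.uint8),np.ones((2,2)))>0)
            if len(P)<5: continue
            zs=np.round(np.percentile(P[:,2],[5,50,95]))
            z=np.median(P[:,2]); v,u=np.nonzero(d["pixels"])
            print(n,q,round(d["confidence"],2),np.round(d["box"]).astype(int).tolist(),"z",zs,"med",np.round(np.median(P,0),1),"rect",rect(onz(c,np.c_[u,v],zs[2] if q=="holder" else z)))
    return c
E
python3 - <<'E'
from h import *
Z=dict(paddle=0,paddle_seat=4,holder=50,rest=0,stage=0,pocket_ledges=50,pocket_lips=55,pocket_stop=74,pot_a=0,amber_box=0)
for n in("top","scene"):
    c=rep(n,["paddle","holder","rest","stage"])
    for q,z in Z.items():
        for d in mark_of(q,n): print(n,q,round(d["confidence"],2),np.round(d["xy"]),np.round(onz(c,d["xy"],z)[0],1))
E
```

```text
rot [-2.94619538  0.00979725 -1.55750566]
rot [-2.94619538  0.00979725 -1.55750566]
top holder 0.95 [424, 202, 446, 231] z [ 1.  6. 12.] med [ 560.  -348.3    6.3] rect [ 560.6 -345.5   67.8   57.2   31.4]
rot [-2.94619538  0.00979725 -1.55750566]
rot [-2.94619538  0.00979725 -1.55750566]
top holder 0.91 [374, 196, 404, 219] z [51. 56. 61.] med [ 578.5 -209.4   56.1] rect [ 578.9 -208.4   68.7   57.4   77.3]
rot [-2.94619538  0.00979725 -1.55750566]
rot [-2.94619538  0.00979725 -1.55750566]
top holder 0.86 [370, 244, 396, 273] z [ 1.  6. 12.] med [ 442.1 -196.3    6.3] rect [ 443.  -195.2   71.4   56.3   32.1]
rot [-2.94619538  0.00979725 -1.55750566]
rot [-2.94619538  0.00979725 -1.55750566]
top holder 0.75 [367, 194, 405, 230] z [ 3. 12. 53.] med [ 556.7 -196.3   12.3] rect [ 571.8 -205.   103.4   90.1   79.1]
rot [-2.94619538  0.00979725 -1.55750566]
rot [-2.94619538  0.00979725 -1.55750566]
top rest 0.81 [366, 193, 407, 231] z [ 3. 12. 53.] med [ 555.4 -196.6   12.4] rect [ 582.3 -210.1  106.7   93.1   80.1]
rot [-2.94619538  0.00979725 -1.55750566]
rot [-2.94619538  0.00979725 -
[... 4603 characters left out ...]
ips 0.88 [410. 219.] [551.7 235.6  55. ]
rot [-2.36567791  0.01570589  1.0049687 ]
scene pocket_lips 0.74 [350. 318.] [710.9 -66.6  55. ]
rot [-2.36567791  0.01570589  1.0049687 ]
scene pocket_lips 0.6 [422. 224.] [579.8 250.1  55. ]
rot [-2.36567791  0.01570589  1.0049687 ]
scene pocket_stop 0.7 [434. 222.] [606.3 262.4  74. ]
rot [-2.36567791  0.01570589  1.0049687 ]
scene pot_a 0.95 [349. 318.] [680.2 -45.4   0. ]
rot [-2.36567791  0.01570589  1.0049687 ]
scene pot_a 0.88 [397. 302.] [705.9  70.9   0. ]
rot [-2.36567791  0.01570589  1.0049687 ]
scene pot_a 0.54 [463. 205.] [547.1 445.    0. ]
rot [-2.36567791  0.01570589  1.0049687 ]
scene amber_box 0.56 [133. 336.] [ 463.8 -467.3    0. ]
```

>>> servo_tool(slide=[[0.24,-0.185,0],[0.47,-0.37,0],[0.71,-0.556,0],[0.71,-0.556,0]], rot=[[0,0,0],[0,0,0],[0,0,0],[0,0,0]], claw=[70,70,70,70])

```text
time: 2.7
tool_pos: [303.1, -313.5, 227.1]
tcp_rot: [-3.141, -0.001, 0.436]
contact_force: [-0.6, -0.7, 0.1]
grip_width: 70.1
```

>>> servo_tool(slide=[[0.24,-0.185,0],[0.47,-0.37,0],[0.71,-0.556,0],[0.71,-0.556,0]], rot=[[0,0,0],[0,0,0],[0,0,0],[0,0,0]], claw=[70,70,70,70])

```text
time: 3.2
tool_pos: [385.8, -153.8, 226.9]
tcp_rot: [3.141, -0.001, 0.437]
contact_force: [-0.3, -0.3, 0.4]
grip_width: 69.8
```

>>> servo_tool(slide=[[0.24,-0.185,0],[0.47,-0.37,0],[0.6,-0.556,0],[0.6,-0.556,0],[0.6,-0.556,0]], rot=[[0,0,0.02],[0,0,0.04],[0,0,0.067],[0,0,0.067],[0,0,0.067]], claw=[70,70,70,70,70])

```text
time: 3.82
tool_pos: [447.2, -6.7, 226.6]
tcp_rot: [3.141, 0.0, 0.22]
contact_force: [-0.1, -0.6, 0.0]
grip_width: 70.1
```

```bash
sed -i 's/print("rot",R); //' h.py; python3 - <<'E'
from h import *
o=get_obs();print({k:np.round(o[k],3) for k in("time","tool_pos","tcp_rot","contact_force","grip_width")})
c=rep("wrist",["paddle","stage"]);save("w1.png",c["frame"]);print(c["position"],c["rotation"],c["D"])
for q,z in dict(paddle=0,paddle_seat=4).items():
    for d in mark_of(q,"wrist"): print(q,round(d["confidence"],2),np.round(d["xy"]),np.round(onz(c,d["xy"],z)[0],1))
E
```

```text
{'time': np.float64(3.825), 'tool_pos': array([447.158,  -6.713, 226.62 ]), 'tcp_rot': array([3.141, 0.   , 0.22 ]), 'contact_force': array([-0.122, -0.551,  0.023]), 'grip_width': np.float64(70.076)}
wrist paddle 0.91 [298, 90, 338, 215] z [ 2.  3. 77.] med [505.9  10.6   3.1] rect [500.   10.7 126.7  36.3  13.2]
wrist paddle 0.87 [169, 243, 228, 298] z [ 2.  3. 14.] med [341.6 117.3   3. ] rect [338.1 120.4  37.5  71.3  56.2]
wrist stage 0.98 [1, 0, 165, 91] z [ 8. 10. 54.] med [552.7 250.7  10. ] rect [548.9 257.3  81.2 156.7  12.4]
[519.46990436  10.23398826 383.32523555] [ 2.86142574e+00 -5.57777223e-04 -1.35097305e+00] [-0.00415159  0.          0.          0.          0.        ]
paddle 0.56 [314. 185.] [465.4   8.    0. ]
paddle_seat 0.92 [210. 256.] [358.4 108.6   4. ]
paddle_seat 0.66 [319. 106.] [546.9  20.    4. ]
```

View pics/w1.png

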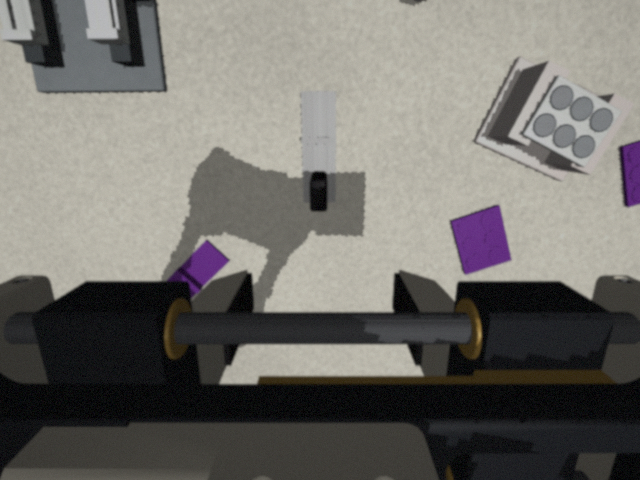

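```bash
python3 - <<'E'
from h import *
c=capture("wrist")
v,u=np.nonzero(np.ones((480,640)));p,d=ray(c,np.c_[u,v]);P=(p+d*c["depth"].reshape(-1)[:,None]);ok=c["depth"].reshape(-1)>0
g=c["frame"].reshape(-1,3).astype(int)
def sel(x,y,r,z0,z1): return P[ok&(np.hypot(P[:,0]-x,P[:,1]-y)<r)&(P[:,2]>z0)&(P[:,2]<z1)]
H=sel(467,5,45,72,90);print("handle top",len(H),rect(H),H.mean(0))
for d in silhouettes("paddle","wrist")[:2]:
    m=d["pixels"]; b=m.reshape(-1)&(g.sum(1)>200)&ok&(P[:,2]<10)
    print("blade",b.sum(),rect(P[b]), cv2.fitLine(P[b][:,:2].astype(np.float32),cv2.DIST_HUBER,0,.01,.01).ravel())
h=sel(579,-209,60,52,70);print("holder",len(h),rect(h),np.median(h,0))
for d in silhouettes("holder","wrist"): 
    v,u=np.nonzero(d["pixels"]);print(d["box"],d["confidence"],rect(onz(c,np.c_[u,v],57)))
for d in silhouettes("rest","wrist"):
    v,u=np.nonzero(d["pixels"]);print(d["box"],d["confidence"],rect(onz(c,np.c_[u,v],8)))
E
```

```text
handle top 578 [467.6   2.8  29.5  15.5  12.7] [468.12215547   2.84280841  76.35029078]
blade 2931 [503.8  11.5 117.8  35.5  13.1] [9.5868182e-01 2.8448045e-01 5.1929108e+02 1.4213958e+01]
blade 981 [341.7 118.1  34.8  60.4  54.9] [ 9.5479441e-01 -2.9726699e-01  3.4776678e+02  1.1345498e+02]
holder 4978 [ 580.1 -209.2   71.5   56.7   77.1] [ 580.83211307 -207.29080506   54.95604364]
[450.0, 207.8, 514.2, 274.7] 0.82 [ 455.7 -165.1   62.    49.8   32.3]
[521.2, 76.9, 618.5, 166.0] 0.79 [ 579.3 -206.1   72.3   56.7   77.7]
[620.3, 142.0, 639.9, 207.1] 0.66 [ 547.  -279.5   61.8   18.    26.7]
[472.1, 58.0, 635.2, 181.8] 0.94 [ 583.9 -219.4  134.9   98.5   79.7]
```

>>> servo_tool(slide=[[0.11,-0.025,0.2],[0.11,-0.025,0.5],[0.11,-0.025,0.75],[0.11,-0.025,0.95],[0.11,-0.025,0.95]], rot=[[0,0,-0.0016],[0,0,-0.0016],[0,0,-0.0016],[0,0,-0.0016],[0,0,-0.0016]], claw=[70,70,70,60,40])

```text
time: 4.9
tool_pos: [465.4, 4.7, 34.6]
tcp_rot: [-3.139, 0.006, 0.225]
contact_force: [-0.9, 0.3, 0.4]
grip_width: 54.6
```

>>> servo_tool(slide=[[0,0,0],[0,0,0],[0,0,0],[0,0,0],[0,0,0]], rot=[[0,0,0],[0,0,0],[0,0,0],[0,0,0],[0,0,0]], claw=[30,20,10,5,5])

```text
time: 5.52
tool_pos: [467.9, 4.3, 37.5]
tcp_rot: [3.141, -0.001, 0.225]
contact_force: [-1.0, -1.1, 6.1]
grip_width: 16.1
```

>>> servo_tool(slide=[[0,0,0],[0,0,0],[0,0,-0.1],[0,0,-0.3],[0,0,-0.3]], rot=[[0,0,0],[0,0,0],[0,0,0],[0,0,0],[0,0,0]], claw=[5,5,5,5,5])

```text
time: 6.15
tool_pos: [469.1, 4.3, 98.9]
tcp_rot: [3.14, -0.005, 0.225]
contact_force: [-0.4, -0.2, -2.0]
grip_width: 16.0
```

>>> servo_tool(slide=[[-0.1,0.2,0],[-0.2,0.4,0],[-0.3,0.6,0],[-0.4,0.75,0.05],[-0.43,0.825,0.1]], rot=[[0,0,0.03],[0,0,0.06],[0,0,0.09],[0,0,0.12],[0,0,0.135]], claw=[5,5,5,5,5])

```text
time: 6.78
tool_pos: [419.2, -176.6, 75.5]
tcp_rot: [-3.141, 0.002, -0.203]
contact_force: [-0.2, -0.5, -1.4]
grip_width: 15.8
```

>>> servo_tool(slide=[[0,0,0.07],[0,0,0.07],[0,0,0.07]], rot=[[0,0,0],[0,0,0],[0,0,0]], claw=[5,5,5])

```text
time: 7.15
tool_pos: [420.7, -174.5, 62.6]
tcp_rot: [-3.141, 0.0, -0.197]
contact_force: [0.2, 0.5, -1.6]
grip_width: 15.9
```

```bash
python3 - <<'E'
from h import *
o=get_obs();print({k:np.round(o[k],3) for k in("time","tool_pos","tcp_rot","contact_force","grip_width")})
c=capture("wrist");save("w2.png",c["frame"]);print(c["position"],c["rotation"])
np.savez("w2.npz",depth=c["depth"])
for q in("holder","rest","paddle"):
  for d in silhouettes(q,"wrist"):
    P=pts(c,d["pixels"]); v,u=np.nonzero(d["pixels"])
    print(q,round(d["confidence"],2),d["box"],np.round(np.percentile(P[:,2],[2,25,50,75,98]),1),"at z57",rect(onz(c,np.c_[u,v],57)),"z8",rect(onz(c,np.c_[u,v],8)),"z31",rect(onz(c,np.c_[u,v],31)))
E
```

```text
{'time': np.float64(7.15), 'tool_pos': array([ 420.712, -174.538,   62.583]), 'tcp_rot': array([-3.141,  0.   , -0.197]), 'contact_force': array([ 0.199,  0.48 , -1.569]), 'grip_width': np.float64(15.899)}
[ 493.43829426 -188.66066228  219.28573502] [ 2.86117938e+00  6.72208863e-04 -1.76781351e+00]
holder 0.72 [278.4, 157.2, 415.6, 271.1] [3.1 4.5 5.  5.5 6.6] at z57 [ 457.  -193.1   53.    42.5   32.6] z8 [ 446.  -194.4   68.9   55.3   32.6] z31 [ 451.2 -193.8   61.4   49.3   32.6]
holder 0.69 [557.0, 3.7, 624.1, 33.8] [-0.8  3.8  4.7  5.3  6.4] at z57 [ 518.4 -305.1   27.7   12.5   78.9] z8 [ 526.  -340.2   36.    16.3   78.9] z31 [ 522.4 -323.7   32.1   14.5   78.9]
rest 0.62 [224.2, 2.5, 436.4, 52.7] [ 2.4  6.3  7.  10.6 43.7] at z57 [ 535.8 -200.5   85.5   19.    78.7] z8 [ 548.6 -204.1  111.3   24.7   78.7] z31 [ 542.6 -202.4   99.2   22.    78.7]
paddle 0.64 [288.6, 92.3, 360.5, 368.9] [ 26.5  27.5  28.1  39.7 102.1] at z57 [ 442.1 -178.5   32.3  140.1   78.7] z8 [ 426.6 -175.4   42.   182.4   78.7] z31 [ 433.9 -176.8   37.5  162.5   78.7]
```

View pics/w2.png

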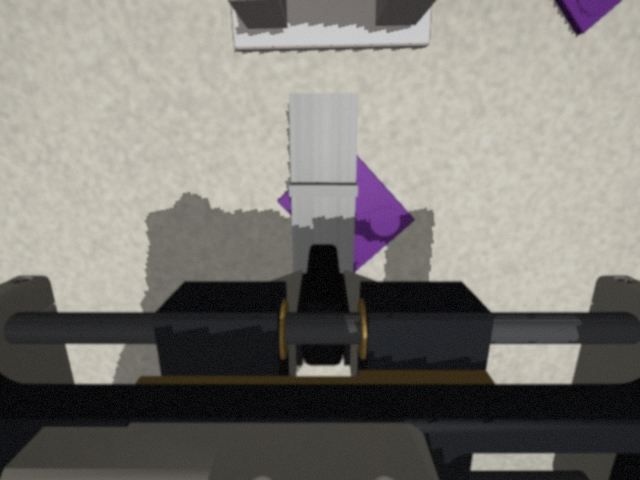

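```bash
python3 - <<'E'
from h import *
c=capture("wrist");o=get_obs();y=o["tcp_rot"][2];t=o["tool_pos"]
def loc(P): d=P-t; return np.c_[d[:,0]*np.cos(y)+d[:,1]*np.sin(y), -d[:,0]*np.sin(y)+d[:,1]*np.cos(y), P[:,2]]
d=silhouettes("rest","wrist")[0]; v,u=np.nonzero(d["pixels"])
P=loc(onz(c,np.c_[u,v],8)); 
for x in(120,122,125,130): s=P[abs(P[:,0]-x)<2]; print("rest base",x,s[:,1].min(),s[:,1].max(),"front",P[:,0].min())
A=c["depth"]; v,u=np.nonzero(A>0); Q=loc(pts(c,A>0))
s=(abs(Q[:,2]-28)<8)&(abs(Q[:,1])<24)
for x in range(55,100,10):
    k=s&(abs(Q[:,0]-x)<3); print("blade",x,Q[k,1].min(),Q[k,1].max(),Q[k,2].mean())
print("tip",np.percentile(Q[s&(Q[:,0]<108),0],99.5))
k=(Q[:,2]>15)&(Q[:,2]<56)&(Q[:,0]>110)
print("uprights",[ (a,b,np.round(Q[k&(Q[:,2]>a)&(Q[:,2]<b)][:,:2].min(0),1),np.round(Q[k&(Q[:,2]>a)&(Q[:,2]<b)][:,:2].max(0),1)) for a,b in((15,25),(25,35),(35,49))])
kk=k&(abs(Q[:,2]-25)<9); yy=Q[kk,1]; print("inner", yy[yy>0].min(),yy[yy<0].max())
P=loc(np.array([[580,-208.5,50.]]));print("holder est in tool frame",P)
for r in(10,20,30,40):print(r,np.nonzero(np.diff(d["pixels"][r].astype(int)))[0])
E
```

```text
rest base 120 -55.4875492945238 50.90772387082904 front 118.58865417784851
rest base 122 -56.47479130500069 50.90772387082904 front 118.58865417784851
rest base 125 -56.47479130500069 51.175335091585495 front 118.58865417784851
rest base 130 -57.01099652025957 50.96231210428822 front 118.58865417784851
blade 55 -17.20597209488173 18.62083742505062 28.3310665520387
blade 65 -17.500315516327085 18.505571869663996 28.296118861357087
blade 75 -17.34204556282157 18.181444844392832 28.320737815671702
blade 85 -17.50792268407195 18.531866729293935 28.285074651734945
blade 95 -17.27492840751748 18.35352252180834 28.225792944835266
tip 94.68481784524498
uprights [(15, 25, array([129.6, -49.2]), array([141.2,  43.5])), (25, 35, array([129.6, -49.6]), array([137.8,  43.3])), (35, 49, array([129.6, -49.2]), array([134.6,  43.2]))]
inner 20.875209149352237 -26.760413661302344
holder est in tool frame [[162.60548086  -1.19626419  50.        ]]
10 [228 429]
20 [229 428]
30 [230 427]
40 [231 426]
```

>>> servo_tool(slide=[[0.02,0.0175,0],[0.1,0.0175,0],[0.2,0.0175,0],[0.3,0.0175,0],[0.35,0.0175,0]], rot=[[0,0,0],[0,0,0],[0,0,0],[0,0,0],[0,0,0]], claw=[5,5,5,5,5])

```text
time: 8.07
tool_pos: [489.4, -193.3, 62.7]
tcp_rot: [3.141, -0.001, -0.199]
contact_force: [-0.6, -0.0, -1.8]
grip_width: 15.6
```

>>> servo_tool(slide=[[0,0,0],[0,0,0]], rot=[[0,0,0],[0,0,0]], claw=[5,5])

```text
time: 8.32
tool_pos: [487.6, -192.6, 62.5]
tcp_rot: [-3.141, 0.001, -0.199]
contact_force: [-0.9, -0.2, -0.5]
grip_width: 15.8
```

```bash
cat >> h.py <<'E'
def tframe(c):
    o=get_obs();y=o["tcp_rot"][2];t=o["tool_pos"]
    return lambda P:np.c_[(P-t)[:,0]*np.cos(y)+(P-t)[:,1]*np.sin(y), -(P-t)[:,0]*np.sin(y)+(P-t)[:,1]*np.cos(y), P[:,2]]
E
python3 - <<'E'
from h import *
o=get_obs();print({k:np.round(o[k],3) for k in("time","tool_pos","tcp_rot","contact_force","grip_width")})
c=capture("wrist");save("w3.png",c["frame"]);loc=tframe(c)
for d in silhouettes("holder","wrist"):
    P=pts(c,d["pixels"]);v,u=np.nonzero(d["pixels"]); z=np.median(P[:,2])
    print(d["box"],round(d["confidence"],2),"z",z,"rect",rect(loc(onz(c,np.c_[u,v],z))))
Q=loc(pts(c,c["depth"]>0))
k=(abs(Q[:,2]-54)<5)&(Q[:,0]>40)&(abs(Q[:,1])<50);print("pts rect",rect(Q[k]),np.median(Q[k],0),np.percentile(Q[k,0],[.5,99.5]))
k=(abs(Q[:,2]-39)<4)&(Q[:,0]>30)&(abs(Q[:,1])<18)&(Q[:,0]<75);print("shoulder",k.sum(),Q[k].min(0),Q[k].max(0))
E
```

```text
{'time': np.float64(8.325), 'tool_pos': array([ 487.602, -192.577,   62.534]), 'tcp_rot': array([-3.141e+00,  1.000e-03, -1.990e-01]), 'contact_force': array([-0.858, -0.18 , -0.52 ]), 'grip_width': np.float64(15.82)}
[484.8, 2.9, 633.2, 159.8] 0.9 z 4.908636611515718 rect [ 104.  -135.4   71.5   57.8   42.4]
[236.4, 15.3, 397.4, 154.4] 0.85 z 55.048099662789596 rect [93.9  2.  69.8 56.2 88.7]
pts rect [96.4  1.6 69.  92.   1.2] [96.46352552  2.11880951 54.91932048] [ 63.81752647 128.80893755]
shoulder 864 [ 42.95297786 -17.49699499  35.00761708] [49.11185229 17.93395227 41.74407694]
```

View pics/w3.png

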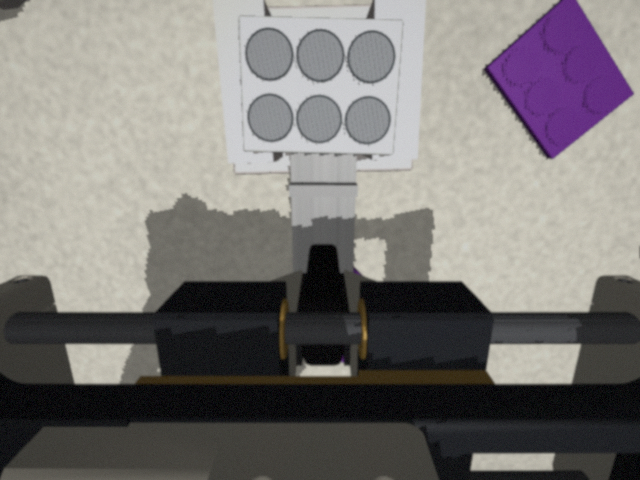

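>>> servo_tool(slide=[[0.015,-0.006,0],[0.03,-0.006,0],[0.05,-0.006,0],[0.065,-0.006,0],[0.065,-0.006,0]], rot=[[0,0,0],[0,0,0],[0,0,0],[0,0,0],[0,0,0]], claw=[5,5,5,5,5])

```text
time: 9.05
tool_pos: [501.6, -194.3, 62.7]
tcp_rot: [3.141, -0.0, -0.199]
contact_force: [-0.2, 0.4, -3.1]
grip_width: 15.7
```

>>> servo_tool(slide=[[0,0,-0.02],[0,0,-0.045],[0,0,-0.07],[0,0,-0.08],[0,0,-0.09]], rot=[[0,0,0],[0,0,0],[0,0,0],[0,0,0],[0,0,0]], claw=[5,5,5,5,5])

```text
time: 9.68
tool_pos: [501.3, -194.2, 80.9]
tcp_rot: [3.141, -0.0, -0.199]
contact_force: [0.7, -0.1, -1.3]
grip_width: 16.0
```

>>> servo_tool(slide=[[0,0,-0.01],[0,0,-0.02],[0,0,-0.03],[0,0,-0.04],[0,0,-0.05]], rot=[[0,0,0],[0,0,0],[0,0,0],[0,0,0],[0,0,0]], claw=[5,5,5,5,5])

```text
time: 10.3
tool_pos: [501.3, -194.2, 90.8]
tcp_rot: [3.142, 0.0, -0.199]
contact_force: [0.3, -0.2, -2.0]
grip_width: 16.0
```

```bash
cat > m.py <<'E'
from h import *
import sys
o=get_obs();print({k:np.round(o[k],3) for k in("time","tool_pos","tcp_rot","contact_force","moment","grip_width")})
c=capture("wrist");save(sys.argv[1],c["frame"]);loc=tframe(c)
for d in silhouettes("holder","wrist"):
    P=pts(c,d["pixels"]);v,u=np.nonzero(d["pixels"]); z=np.median(P[:,2])
    if z<20: continue
    L=loc(P);A=np.c_[L[:,:2],np.ones(len(L))];f=np.linalg.lstsq(A,L[:,2],rcond=None)[0]
    print(d["box"],round(d["confidence"],2),"z",z,"rect",rect(loc(onz(c,np.c_[u,v],z))),"slope",f)
E
python3 m.py w4.png
```

```text
{'time': np.float64(10.3), 'tool_pos': array([ 501.33 , -194.209,   90.813]), 'tcp_rot': array([ 3.142,  0.   , -0.199]), 'contact_force': array([ 0.293, -0.194, -1.961]), 'moment': array([ 0.058,  0.139, -0.023]), 'grip_width': np.float64(16.04)}
[252.4, 63.1, 393.2, 179.9] 0.67 z 62.170720510938196 rect [80.   1.  70.7 56.6 88.8] slope [-1.32348880e-02  2.77319560e-03  6.30085768e+01]
```

>>> servo_tool(slide=[[0,0,-0.015],[0,0,-0.045],[0,0,-0.08],[0,0,-0.11],[0,0,-0.125]], rot=[[0,0,0],[0,0,0],[0,0,0],[0,0,0],[0,0,0]], claw=[5,5,5,5,5])

```text
time: 11.02
tool_pos: [501.6, -194.3, 116.4]
tcp_rot: [3.141, -0.001, -0.199]
contact_force: [0.6, 0.0, -2.2]
grip_width: 15.6
```

>>> servo_tool(slide=[[-0.019,-0.048,0],[-0.054,-0.135,0],[-0.097,-0.24,0],[-0.145,-0.36,0],[-0.194,-0.481,0]], rot=[[0,0,-0.003],[0,0,-0.009],[0,0,-0.017],[0,0,-0.025],[0,0,-0.034]], claw=[5,5,5,5,5])

```text
time: 11.65
tool_pos: [481.5, -90.0, 115.6]
tcp_rot: [-3.141, 0.0, -0.089]
contact_force: [0.6, -0.0, -2.5]
grip_width: 15.7
```

>>> servo_tool(slide=[[-0.028,-0.1,0],[-0.057,-0.2,0],[-0.085,-0.3,0],[-0.114,-0.4,0],[-0.142,-0.499,0]], rot=[[0,0,-0.007],[0,0,-0.014],[0,0,-0.02],[0,0,-0.027],[0,0,-0.034]], claw=[5,5,5,5,5])

```text
time: 12.28
tool_pos: [462.2, 11.8, 115.7]
tcp_rot: [-3.141, 0.0, 0.018]
contact_force: [1.1, -0.6, -3.0]
grip_width: 15.8
```

>>> servo_tool(slide=[[-0.017,-0.102,0],[-0.035,-0.204,0],[-0.052,-0.307,0],[-0.07,-0.409,0],[-0.087,-0.511,0]], rot=[[0,0,-0.007],[0,0,-0.014],[0,0,-0.02],[0,0,-0.027],[0,0,-0.034]], claw=[5,5,5,5,5])

```text
time: 12.9
tool_pos: [443.0, 113.4, 115.7]
tcp_rot: [-3.141, 0.0, 0.124]
contact_force: [0.2, -0.1, -1.8]
grip_width: 15.7
```

>>> servo_tool(slide=[[-0.008,-0.12,0],[-0.016,-0.25,0],[-0.023,-0.37,0],[-0.029,-0.47,0],[-0.032,-0.518,0]], rot=[[0,0,-0.008],[0,0,-0.017],[0,0,-0.025],[0,0,-0.031],[0,0,-0.034]], claw=[5,5,5,5,5])

```text
time: 13.52
tool_pos: [424.0, 215.2, 115.6]
tcp_rot: [-3.142, 0.0, 0.232]
contact_force: [-0.8, 0.2, -2.0]
grip_width: 15.8
```

```bash
cat > s.py <<'E'
from h import *
c=capture("wrist");loc=tframe(c)
for q in("stage",):
  for d in silhouettes(q,"wrist"):
    P=pts(c,d["pixels"]);v,u=np.nonzero(d["pixels"]);print(q,d["box"],round(d["confidence"],2),np.percentile(P[:,2],[2,50,98]),rect(loc(onz(c,np.c_[u,v],10))))
Q=loc(pts(c,c["depth"]>0));Q=Q[(Q[:,0]>112)]
for a,b in((6,14),(20,40),(46,52),(53,58),(60,80)):
    k=(Q[:,2]>a)&(Q[:,2]<b)&(abs(Q[:,1])<90);q=Q[k]
    if len(q)>20: print(a,b,len(q),"x",np.percentile(q[:,0],[.5,99.5]),"y",np.percentile(q[:,1],[.5,99.5]),"inner",q[q[:,1]>0,1].min() if (q[:,1]>0).any() else None,q[q[:,1]<0,1].max(),rect(q))
for q,z in dict(pocket_ledges=50,pocket_lips=55,pocket_stop=74,stage=0).items():
    for d in mark_of(q,"wrist"): print(q,round(d["confidence"],2),np.round(d["xy"]),loc(onz(c,d["xy"],z))[0])
E
python3 m.py w5.png; python3 s.py
```

```text
{'time': np.float64(13.525), 'tool_pos': array([423.974, 215.243, 115.639]), 'tcp_rot': array([-3.142,  0.   ,  0.232]), 'contact_force': array([-0.753,  0.23 , -1.983]), 'moment': array([0.002, 0.127, 0.036]), 'grip_width': np.float64(15.825)}
[252.3, 62.5, 394.6, 178.6] 0.88 z 87.00897211394874 rect [80.3  0.7 69.5 55.7 88.5] slope [-2.49380699e-03  2.08661604e-04  8.72066057e+01]
stage [219.5, 0.0, 413.9, 110.3] 0.7 [ 7.25176503  9.49272407 54.61015445] [125.3   5.1  70.4 129.3   0. ]
6 14 6938 x [112.32121268 161.01217655] y [-59.50845492  69.37034015] inner 0.594862458732706 -0.009190806912968696 [136.6   5.  130.3  49.5  89.9]
20 40 1508 x [113.4297343  149.90138849] y [-43.94113142  53.95968268] inner 28.832764861516754 -18.962568216035145 [132.8   4.7  99.6  39.   89.9]
46 52 1640 x [127.26926341 147.96090856] y [-45.00456365  54.86760228] inner 28.734545760558337 -18.912776420720697 [137.5   5.   21.1 100.5   0.3]
53 58 1854 x [127.43555132 146.1068984 ] y [-44.76202299  54.6688283 ] inner 28.861554165824877 -18.961167309453202 [136.7   5.   19.2 100.2   0. ]
pocket_lips 0.6 [316.  37.] [127.45709059   5.15918153  55.        ]
pocket_stop 0.61 [315.  37.] [122.56394404   5.296265    74.        ]
stage 0.8 [316.  11.] [157.12741197   5.96525747   0.        ]
```

View pics/w5.png

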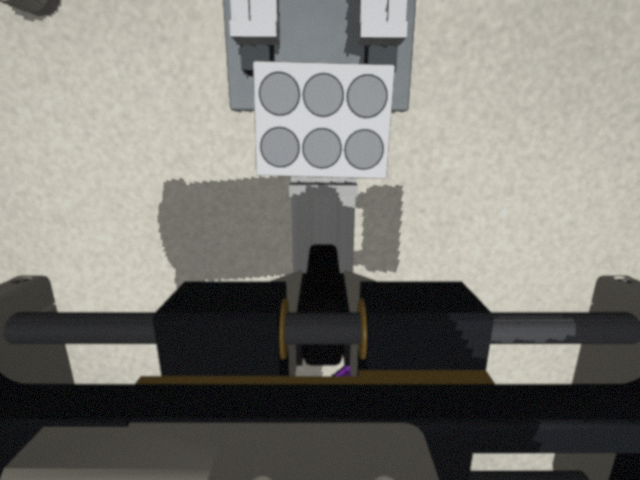

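>>> servo_tool(slide=[[0,-0.008,0.02],[0,-0.016,0.045],[0,-0.0215,0.07],[0,-0.0215,0.09],[0,-0.0215,0.095]], rot=[[0,0,0],[0,0,0],[0,0,0],[0,0,0],[0,0,0]], claw=[5,5,5,5,5])

```text
time: 14.55
tool_pos: [424.2, 217.9, 96.3]
tcp_rot: [3.141, 0.001, 0.229]
contact_force: [0.6, -0.2, -2.6]
grip_width: 15.8
```

>>> servo_tool(slide=[[0.02,0,0],[0.06,0,0],[0.11,0,0],[0.16,0,0],[0.21,0,0]], rot=[[0,0,0],[0,0,0],[0,0,0],[0,0,0],[0,0,0]], claw=[5,5,5,5,5])

```text
time: 15.18
tool_pos: [466.2, 227.6, 96.7]
tcp_rot: [3.142, -0.0, 0.228]
contact_force: [-0.0, -0.4, -2.0]
grip_width: 15.9
```

>>> servo_tool(slide=[[0.045,0,0],[0.085,0,0],[0.12,0,0],[0.145,0,0],[0.16,0,0]], rot=[[0,0,0],[0,0,0],[0,0,0],[0,0,0],[0,0,0]], claw=[5,5,5,5,5])

```text
time: 15.8
tool_pos: [496.6, 234.7, 96.6]
tcp_rot: [3.141, 0.0, 0.228]
contact_force: [-0.5, -0.4, -1.8]
grip_width: 15.8
```

```bash
python3 m.py w6.png; python3 - <<'E'
from h import *
c=capture("wrist");loc=tframe(c)
Q=loc(pts(c,c["depth"]>0));Q=Q[(Q[:,0]>35)]
for n,k in dict(shoulder=(Q[:,0]<60)&(abs(Q[:,1])<17)&(Q[:,2]>60),stop=(Q[:,0]>112)&(Q[:,2]>69)&(abs(Q[:,1])<50),left=(Q[:,1]>36)&(Q[:,1]<52)&(Q[:,2]>45)&(Q[:,2]<60),right=(Q[:,1]<-36)&(Q[:,1]>-52)&(Q[:,2]>45)&(Q[:,2]<60)).items():
    q=Q[k]; print(n,len(q),np.percentile(q,[.5,50,99.5],axis=0).round(1).tolist() if len(q) else "")
E
```

```text
{'time': np.float64(15.8), 'tool_pos': array([496.644, 234.72 ,  96.624]), 'tcp_rot': array([3.141, 0.   , 0.228]), 'contact_force': array([-0.467, -0.425, -1.778]), 'moment': array([-0.054,  0.09 ,  0.031]), 'grip_width': np.float64(15.754)}
[250.1, 62.9, 390.1, 179.6] 0.93 z 68.01838341350964 rect [80.3  1.4 69.6 55.7 88.9] slope [-1.90170193e-03  4.50562717e-04  6.81652045e+01]
[290.8, 176.8, 358.2, 364.5] 0.54 z 63.5532677500552 rect [ -8.2   0.6  37.8 120.2  90. ] slope [-9.25412225e-01 -3.07005733e-02  1.03686025e+02]
shoulder 4974 [[35.0, -16.9, 60.6], [37.7, -1.6, 74.0], [59.9, 16.9, 185.6]]
stop 4405 [[120.4, -45.5, 69.2], [124.4, 1.9, 72.7], [129.0, 47.8, 74.5]]
left 2913 [[53.7, 36.3, 47.4], [92.8, 44.3, 53.5], [121.3, 51.3, 59.1]]
right 2898 [[53.1, -48.8, 47.4], [89.8, -41.8, 53.4], [120.9, -36.2, 58.4]]
```

View pics/w6.png

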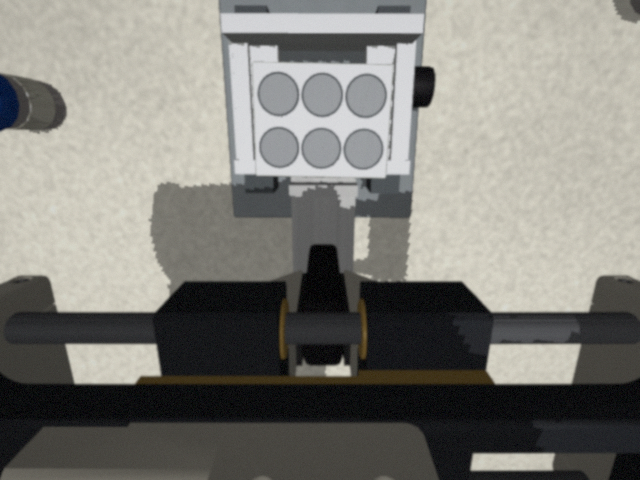

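>>> servo_tool(slide=[[0.01,0,0],[0.022,0,0],[0.035,0,0],[0.045,0,0],[0.05,0,0]], rot=[[0,0,0],[0,0,0],[0,0,0],[0,0,0],[0,0,0]], claw=[5,5,5,5,5])

```text
time: 16.58
tool_pos: [506.4, 236.9, 96.7]
tcp_rot: [3.141, -0.0, 0.228]
contact_force: [-0.1, 0.2, -2.1]
grip_width: 15.8
```

>>> servo_tool(slide=[[0.002,0,0],[0.004,0,0],[0.006,0,0],[0.008,0,0],[0.01,0,0]], rot=[[0,0,0],[0,0,0],[0,0,0],[0,0,0],[0,0,0]], claw=[5,5,5,5,5])

```text
time: 17.2
tool_pos: [508.2, 237.4, 96.7]
tcp_rot: [3.141, 0.0, 0.228]
contact_force: [-0.0, -0.8, -2.1]
grip_width: 16.1
```

>>> servo_tool(slide=[[0.0025,0,0],[0.005,0,0],[0.005,0,0]], rot=[[0,0,0],[0,0,0],[0,0,0]], claw=[5,5,5])

```text
time: 17.58
tool_pos: [509.2, 237.6, 96.7]
tcp_rot: [3.142, -0.0, 0.229]
contact_force: [-0.8, 0.1, -2.1]
grip_width: 15.8
```

Now single‑millimetre steps, reading the force each time.

>>> servo_tool(slide=[[0.0025,0,0],[0.005,0,0],[0.005,0,0]], rot=[[0,0,0],[0,0,0],[0,0,0]], claw=[5,5,5])

```text
time: 17.95
tool_pos: [510.2, 237.9, 96.7]
tcp_rot: [3.142, -0.0, 0.229]
contact_force: [-0.5, 0.1, -1.9]
grip_width: 15.9
```

```bash
python3 m.py w7.png
```

```text
{'time': np.float64(17.95), 'tool_pos': array([510.171, 237.855,  96.688]), 'tcp_rot': array([ 3.142, -0.   ,  0.229]), 'contact_force': array([-0.491,  0.125, -1.853]), 'moment': array([-0.001,  0.156, -0.026]), 'grip_width': np.float64(15.902)}
[250.2, 68.7, 390.6, 184.5] 0.7 z 68.06111605082847 rect [78.3  1.5 70.4 56.4 90. ] slope [ 6.03397599e-03 -3.45909917e-03  6.74829679e+01]
```

>>> servo_tool(slide=[[0.002,0,0],[0.004,0,0],[0.004,0,0]], rot=[[0,0,0],[0,0,0],[0,0,0]], claw=[5,5,5])

```text
time: 18.42
tool_pos: [511.0, 238.0, 96.7]
tcp_rot: [3.141, -0.0, 0.228]
contact_force: [-0.5, -0.8, -2.1]
grip_width: 16.2
```

>>> servo_tool(slide=[[0.0015,0,0],[0.003,0,0],[0.003,0,0]], rot=[[0,0,0],[0,0,0],[0,0,0]], claw=[5,5,5])

```text
time: 18.8
tool_pos: [511.3, 238.1, 96.7]
tcp_rot: [3.141, 0.0, 0.229]
contact_force: [-0.8, -0.3, -2.1]
grip_width: 15.6
```

>>> servo_tool(slide=[[0.0015,0,0],[0.003,0,0],[0.003,0,0]], rot=[[0,0,0],[0,0,0],[0,0,0]], claw=[5,5,5])

```text
time: 19.18
tool_pos: [511.5, 238.1, 96.5]
tcp_rot: [3.141, 0.001, 0.229]
contact_force: [-3.6, -0.7, -2.2]
grip_width: 16.0
```

>>> servo_tool(slide=[[0.001,0,0],[0.001,0,0],[0.001,0,0],[0.001,0,0]], rot=[[0,0,0],[0,0,0],[0,0,0],[0,0,0]], claw=[5,5,5,5])

```text
time: 19.68
tool_pos: [511.5, 238.2, 96.4]
tcp_rot: [3.141, 0.002, 0.229]
contact_force: [-4.9, -1.9, -1.9]
grip_width: 15.8
```

>>> servo_tool(slide=[[-0.003,0,0],[-0.006,0,0],[-0.009,0,0],[-0.013,0,0],[-0.013,0,0]], rot=[[0,0,0],[0,0,0],[0,0,0],[0,0,0],[0,0,0]], claw=[5,5,5,5,5])

```text
time: 20.3
tool_pos: [510.3, 237.9, 97.0]
tcp_rot: [3.142, -0.002, 0.228]
contact_force: [-0.1, -0.0, -2.3]
grip_width: 15.5
```

```bash
cat > t.py <<'E'
from h import *
c=capture("wrist");loc=tframe(c)
Q=loc(pts(c,c["depth"]>0))
q=Q[(Q[:,0]>95)&(Q[:,2]>69)&(abs(Q[:,1])<50)];print("stop",np.percentile(q[:,0],[.5,50]),q[:,1].min(),q[:,1].max())
E
python3 m.py w8.png; python3 t.py
```

```text
{'time': np.float64(20.3), 'tool_pos': array([510.327, 237.872,  96.979]), 'tcp_rot': array([ 3.142e+00, -2.000e-03,  2.280e-01]), 'contact_force': array([-0.12 , -0.004, -2.296]), 'moment': array([-0.046,  0.12 ,  0.079]), 'grip_width': np.float64(15.509)}
[251.2, 74.2, 389.9, 187.2] 0.58 z 68.50194649816524 rect [77.2  1.2 69.9 56.  89.5] slope [-2.64579728e-04  1.49720237e-03  6.85034942e+01]
stop [ 95.09444149 109.96389661] -45.9578830656059 48.41589661050856
```

>>> servo_tool(slide=[[0,0,0.01],[0,0,0.025],[0,0,0.04],[0,0,0.05],[0,0,0.06]], rot=[[0,0,0],[0,0,0],[0,0,0],[0,0,0],[0,0,0]], claw=[5,5,5,5,5])

```text
time: 21.08
tool_pos: [509.7, 237.8, 84.5]
tcp_rot: [3.141, 0.0, 0.228]
contact_force: [0.0, 0.2, -2.2]
grip_width: 16.0
```

>>> servo_tool(slide=[[0,0,0.007],[0,0,0.014],[0,0,0.021],[0,0,0.03],[0,0,0.04]], rot=[[0,0,0],[0,0,0],[0,0,0],[0,0,0],[0,0,0]], claw=[5,5,5,5,5])

```text
time: 21.7
tool_pos: [509.8, 237.7, 76.6]
tcp_rot: [3.142, -0.0, 0.228]
contact_force: [-0.3, 0.2, -1.4]
grip_width: 15.9
```

```bash
python3 m.py w9.png; python3 t.py
```

```text
{'time': np.float64(21.7), 'tool_pos': array([509.785, 237.745,  76.605]), 'tcp_rot': array([ 3.142, -0.   ,  0.228]), 'contact_force': array([-0.288,  0.203, -1.369]), 'moment': array([-0.038,  0.1  ,  0.02 ]), 'grip_width': np.float64(15.871)}
[248.5, 67.8, 389.9, 187.5] 0.6 z 55.05899292133918 rect [77.2  1.4 56.3 69.7  0.1] slope [-3.47026053e-04  1.03649196e-03  5.50751904e+01]
stop [106.72588577 110.66440228] -46.172312555914985 48.52597262963058
```

View pics/w9.png

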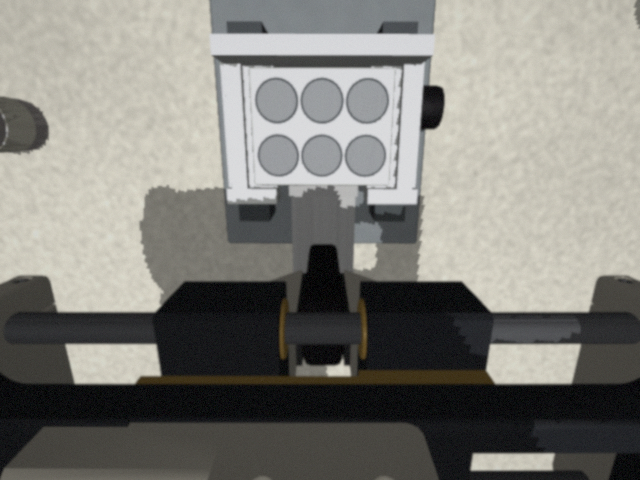

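>>> servo_tool(slide=[[0,0,0.01],[0,0,0.015],[-0.03,0,0.015],[-0.08,0,0.015],[-0.15,0,0.015]], rot=[[0,0,0],[0,0,0],[0,0,0],[0,0,0],[0,0,0]], claw=[5,5,5,5,5])

```text
time: 22.48
tool_pos: [479.7, 230.8, 73.7]
tcp_rot: [3.141, 0.0, 0.229]
contact_force: [0.1, -0.4, -1.3]
grip_width: 15.7
```

>>> servo_tool(slide=[[-0.1,0,0],[-0.22,0,0],[-0.34,0,0],[-0.44,0,0],[-0.475,0,0]], rot=[[0,0,0],[0,0,0],[0,0,0],[0,0,0],[0,0,0]], claw=[5,5,5,5,5])

```text
time: 23.1
tool_pos: [386.5, 209.1, 73.9]
tcp_rot: [3.141, 0.001, 0.229]
contact_force: [-0.1, 0.1, -2.1]
grip_width: 15.9
```

>>> servo_tool(slide=[[0,0,0.04],[0,0,0.1],[0,0,0.14],[0,0,0.16],[0,0,0.165]], rot=[[0,0,0],[0,0,0],[0,0,0],[0,0,0],[0,0,0]], claw=[5,5,5,5,5])

```text
time: 23.72
tool_pos: [388.0, 209.4, 40.2]
tcp_rot: [3.141, 0.001, 0.228]
contact_force: [0.3, -0.2, -1.1]
grip_width: 16.0
```

>>> servo_tool(slide=[[0,0,0.004],[0,0,0.008],[0,0,0.012],[0,0,0.012]], rot=[[0,0,0],[0,0,0],[0,0,0],[0,0,0]], claw=[5,5,5,5])

```text
time: 24.22
tool_pos: [388.0, 209.4, 38.3]
tcp_rot: [3.142, -0.0, 0.228]
contact_force: [0.3, -0.3, -2.5]
grip_width: 15.9
```

>>> servo_tool(slide=[[0,0,0.004],[0,0,0.007],[0,0,0.007]], rot=[[0,0,0],[0,0,0],[0,0,0]], claw=[5,5,5])

```text
time: 24.6
tool_pos: [388.0, 209.4, 37.5]
tcp_rot: [3.141, -0.001, 0.229]
contact_force: [-3.0, -0.8, 5.2]
grip_width: 16.2
```

>>> servo_tool(slide=[[0,0,0],[0,0,0],[0,0,0],[0,0,0],[0,0,0]], rot=[[0,0,0],[0,0,0],[0,0,0],[0,0,0],[0,0,0]], claw=[18,24,35,50,60])

```text
time: 25.22
tool_pos: [388.0, 209.4, 36.8]
tcp_rot: [3.141, 0.0, 0.229]
contact_force: [-1.3, 0.3, -0.1]
grip_width: 49.2
```

>>> servo_tool(slide=[[0,0,-0.1],[0,0,-0.35],[0,0,-0.6],[0,0,-0.8],[0,0,-0.8]], rot=[[0,0,0],[0,0,0],[0,0,0],[0,0,0],[0,0,0]], claw=[60,60,60,60,60])

```text
time: 25.85
tool_pos: [389.6, 210.0, 199.7]
tcp_rot: [-3.141, -0.007, 0.229]
contact_force: [-0.4, 0.7, -0.0]
grip_width: 60.1
```

```bash
python3 m.py w10.png; python3 - <<'E'
from h import *
c=capture("wrist");loc=tframe(c)
for d in silhouettes("paddle","wrist"):
    P=pts(c,d["pixels"]);v,u=np.nonzero(d["pixels"]);b=P[P[:,2]<9];L=loc(b)
    f=np.linalg.lstsq(np.c_[L[:,:2],np.ones(len(L))],L[:,2],rcond=None)[0]
    print("paddle",d["box"],round(d["confidence"],2),"blade z",np.percentile(b[:,2],[5,50,95]),"slope",f)
for n in("scene","top"):
    c=capture(n)
    for q in("pot_a","amber_box"):
        print(n,q,[(np.round(d["box"]).astype(int).tolist(),round(d["confidence"],2)) for d in spot_in(q,n)])
    if n=="scene": save("s2.png",cv2.resize(c["frame"][160:380,90:490],None,fx=2,fy=2,interpolation=cv2.INTER_CUBIC))
E
```

```text
{'time': np.float64(25.85), 'tool_pos': array([389.575, 210.033, 199.712]), 'tcp_rot': array([-3.141, -0.007,  0.229]), 'contact_force': array([-0.43 ,  0.698, -0.041]), 'moment': array([-0.022,  0.02 ,  0.04 ]), 'grip_width': np.float64(60.137)}
[277.1, 2.9, 366.2, 6.1] 0.57 z 54.01668338036137 rect [174.7   1.   68.4   3.4  90. ] slope [ 9.13658468e-01  2.91970082e-03 -1.06230166e+02]
paddle [300.3, 111.6, 341.3, 245.1] 0.97 blade z [1.55487295 2.81655754 4.14982707] slope [2.20324323e-04 5.34169031e-04 2.82143808e+00]
paddle [325.9, 241.4, 425.6, 357.6] 0.65 blade z [1.08815246 2.73932972 4.14630709] slope [1.74889143e-03 4.78409390e-04 2.89175446e+00]
scene pot_a [([454, 186, 474, 206], 0.73), ([387, 208, 460, 269], 0.64), ([339, 296, 352, 325], 0.6), ([386, 282, 405, 308], 0.6)]
scene amber_box [([104, 307, 160, 354], 0.9)]
top pot_a [([289, 161, 301, 178], 0.63), ([156, 214, 172, 226], 0.56), ([327, 172, 341, 185], 0.53)]
top amber_box [([456, 235, 497, 266], 0.66)]
```

View pics/w10.png

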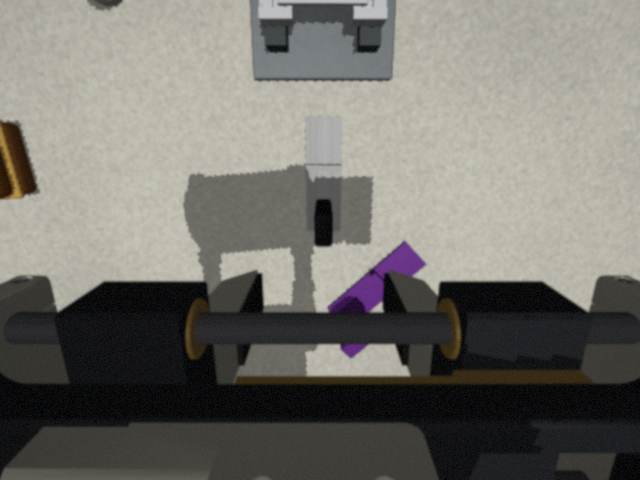

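View pics/s2.png

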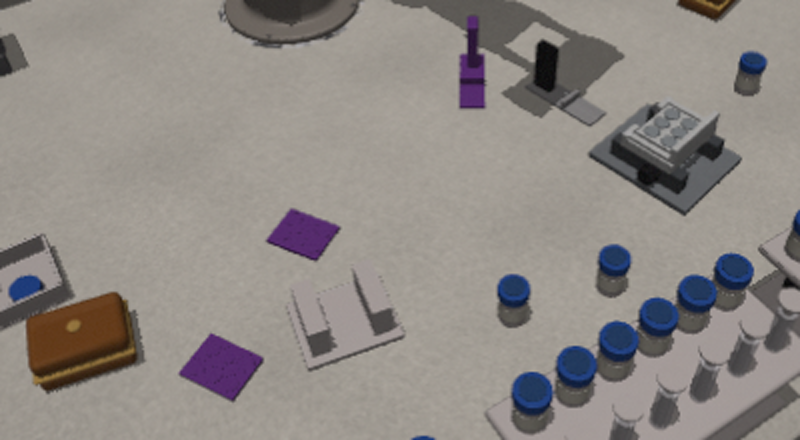

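The wrist view shows the paddle flat on the bench (cols 305–341, rows 115–245), clear of the stage. The scene view shows the holder in the pocket (about col 675, row 125) and the pots and box where they were. Handing in.

```bash
python3 - <<'E'
from h import *
c=capture("scene")
for d in silhouettes("holder","scene"):
    P=pts(c,d["pixels"]);print(d["box"],round(d["confidence"],2),np.median(P,0).round(1))
print(close_job())
E
```

```text
[407.9, 212.2, 440.3, 237.3] 0.98 [583.2 250.8  57.3]
[224.4, 265.3, 259.6, 291.3] 0.95 [ 449.  -195.     7.4]
[233.5, 292.2, 293.7, 348.4] 0.4 [ 595.9 -212.9   10.8]
the job is handed in; nothing more can be done
None
```

The job is done and handed in at about 26 s of the 72 s allowed; the hand-in reports no verdict.

**What I did:**
- I picked the holder up from the rest on the steel paddle, with the fingers only ever on the handle, and carried it level to the stage.
- I pressed it against the end stop with about 5 N while it was roughly 13 mm above the ledges. After that I eased off about 1.2 mm and lowered it.
- I drew the paddle straight back and laid it flat on the bench in front of the stage.

**Last checks:**
- **Holder:** measured just before drawing the paddle out, its underside was at about 50 mm, tilt under 0.002 rad, and within about 1 mm of the stage's centre line. The final scene picture shows it still in the pocket. I did not measure its tilt again after that, because the wrist view only caught its edge.
- **Paddle:** the blade lies flat (slope under 0.001) with a clear gap to the stage.
- **Pots and amber box:** the detections match the starting ones to within a few pixels, so they appear not to have been moved.
- **Robot:** the gripper is open and raised, about 200 mm above the bench, touching nothing.

One detection disagreed: the network labelled the stage as a pot in the last scene picture, and I ignored it. No check failed.

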